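# Prop and hold a clay arc's tilting frame

## Robot

A 6-joint arm with a two-finger parallel gripper is mounted at the origin on the work surface. World frame = base frame: x ahead of the robot, y to its left, z up, the work surface at z = 0. Lengths are in m, angles in rad, forces in N, time in s.
With the tool pointing down it reaches from about 0.25 to 0.775 m from the base axis. Payload 4 kg.
Tool frame: the origin (TCP) lies at the centre of the arm's flange, where the gripper is bolted on; the fingertips stand 199 mm ahead of it and the grasp point (between the pads) lies 180 mm ahead of it (robot.tcp_to_tips is the z of the fingertips in the tool frame, in m); z points along the fingers, y is the line along which they close (so a half turn about z gives the same grasp; the last joint's range is limited). The gripper opens to 94 mm and grips with 3 to 60 N. Pads are 16 mm wide; open, the fingers measure 119 mm over their backs; the gripper's body (75 mm by 177 mm) begins 78 mm behind the grasp point.
Start: joints at [1.062, 0.087, 1.371, -0, 1.684, -0.103], TCP at [0.217, 0.505, 0.405] pointing down, gripper open.
Joint ranges: [-3.1, 3.1], [-0.76, 2.03], [0.27, 2.55], [-1.08, 4.22], [0.17, 2.65], [-2.57, 2.57]. Speed limits (rad/s): [2.79, 2.79, 3.14, 3.14, 3.14, 3.14].

## Interface

Orientations are given as [roll, pitch, yaw] about the fixed x, y, z axes, in that order (R = Rz(yaw) Ry(pitch) Rx(roll)).
In Python, from bench import robot gives the robot as it stands.
- The arm moves only by the tool play_rows, never from a script. Its arguments are lists of equal length, an entry for each row: "translation": the shift along the tool's x, y, z scaled (see below), a list of three; "twist": the turn, a rotation vector about the tool's x, y, z scaled (see below), a list of three; "gripper": the opening, from -1 (shut) to 1 (fully open). A call has 1 to 8 rows; each row shifts and turns the commanded pose from where the row before left it, along the tool's axes as they then stand; what a row does not reach is not made up. The controller multiplies each number of a shift by 0.04 m and each number of a turn by 0.1 rad. A row lasts 1/10 s, in which the tool goes at most 50 mm and 8.59 degrees, less where a joint would pass 70% of its speed; a pose out of reach is approached as far as the arm can. A call with a number of a shift or a turn outside -1 to 1 is refused whole. A call with a gripper value outside its range is refused whole. The fingers move at their own pace and stop on an object; the grip force is fixed at half the most. Time passes only in rows, so rows that do not move let the fingers close. It gives the time, the measured TCP pose, the force, the opening and the grip force at its end, in the units of the state.
- robot.get_obs(): the state, without advancing time (a new reading comes with each control period).
- robot.snapshot(name): name is "scene" or "top" or "wrist"; returns the picture (420x560x3 uint8, red, green, blue); there is no depth.
- robot.camera_model(name): a dict with "camera_matrix" (3x3 intrinsics, pixels), "rvec" (rotation vector, rad) and "tvec" (3), from world to camera coordinates, as OpenCV has them. Camera axes: x right, y down, z forward; pixel columns grow to the right and rows downward; lengths in m; the calibration is good to about 2 mm. The wrist camera is an equidistant fisheye: a pixel r from the principal point sees the ray r / f radians off the axis. A picture is of the moment at which its call begins: read the wrist's pose just before it. camera_model takes no time and is no camera call; for the wrist camera it gives the pose at the moment of the call.
- robot.close_job(): hands the job in; it is judged then, once.
Trained networks look in the newest picture that a camera, given by its name, has taken for a name from the list of things; names that differ only in an ending like _2 or _b are one class to them, and where a whole thing is asked for, a point or a joint stands for the part that bears it (a point fixed in the world has none). Each returns a list of dicts, best first, with "score" (0 to 1); they miss things now and then, are a little off and sometimes report something else, mostly with a low value. They report only what shows in the picture. A call takes as long as a camera call. They do not tell look-alikes from the thing itself.
- robot.recognise(name, camera): "centre" ([x, y, z] in m, in world coordinates, good to about 4 mm: the middle of the surface that is visible of it).
- robot.spot_point(name, camera): "centre" ([x, y, z] in m, in world coordinates, good to about 4 mm: a listed point, or the origin of a listed thing).
The state is a dict: "time": time; "joint_positions": joint angles; "qvel": joint speeds; "joint_torque": joint torques, N m; "tool_pos": TCP position; "ee_rot": TCP orientation; "wrist_force": force on the tool from outside, world axes, zero at the start; "wrist_torque": the same for the moment, N m; "width": finger opening in m; "finger_force": force on a finger pad.
Only numpy, scipy, OpenCV 4.12 (cv2) and the standard library are available. Lean on these libraries where they do the work, as an engineer would, in place of code of your own. Each camera call takes 0.05 s, during which the arm holds its last target. There are 200 camera calls.

## Task

Make the tilting frame with the clay arc ready for joining: slide (do not lift) the loose round wooden pad along the table onto the paper circle behind the frame, centred on it, then flip the frame's steel kickstand leg down over its spring centre until it is fully down. Then raise the leaning frame by its top rail until it stands upright with the leg's foot pressed on the pad. It is front-heavy and tips forward if let go, so finish while still holding the top rail, keeping the frame upright and the foot firmly on the pad; leave everything else on the table where it is.

Things in the scene. Friction and masses are not known exactly. Their poses are not given: they have to be found in the camera images.
- stand: the stand's fixed plywood base board on the table, 100 x 240 mm, 14 mm thick (from x = -60 to +40 mm). Origin on the table directly under the frame's hinge axis, midway along it; z up, x points horizontally from the frame's front to its back (away from the robot), y along the hinge axis towards the kickstand's end. The hinge axis is 30 mm above the table. It may stand turned on the table
- frame (a joint): tilt of the frame about its bottom hinge, rad: 0 upright, negative leaning forward (towards the robot; -0.35 is its rest, where its own weight puts it), positive leaning back (to 0.2). Turns freely. Frame with clay about 1 kg: raising it takes about 4 N at the rail, keeping it upright 1 to 2 N; pressing the rail back with about 3 to 6 N more plants the foot firmly, and the foot on the pad then stops the frame at about 0.01
- rail_mid (a point): middle of the frame's top rail: a round wooden dowel 22 mm thick and 200 mm long, parallel to the hinge axis, 220 mm from it (250 mm above the table when upright). Its underside is free between the two uprights, which are 20 mm wide, 160 mm apart; a ring-shaped clay piece hangs on the hub on the front face, its top 45 mm or more below the rail's axis and 30 to 80 mm in front of the frame
- leg (a joint): swing of the kickstand leg, rad: 0 folded out to the side (towards the stand's +y, sloping 0.25 up), 1.82 straight down, 1.97 fully down on its stop just past straight down. An over-centre spring holds it at either end: push it past about 0.75 and it snaps down by itself. Starting it takes about 3 N on the bar 80 mm from the pivot
- leg_pivot (a point): pivot of the leg, on the end of a steel outrigger bar 12 mm wide behind the frame: in the frame (upright) 100 mm behind the hinge axis, 85 mm towards the stand's +y, 103 mm above the hinge axis; it moves with the frame. The leg swings in a plane parallel to the frame's. Its small spring strut sits close behind the frame (within 30 mm), between the hub's crossbar and the outrigger's root
- leg_foot (a point): centre of the leg's foot, a rubber roller 20 mm thick and 32 mm long at the free end, 105 mm from the pivot. The leg between is a flat steel bar 24 mm wide and 8 mm thick, its broad side facing up when folded out. With the leg down and the frame upright the foot's underside is 19 mm above the table, just over the pad
- pad_center (a point): centre of the loose round wooden pad, 80 mm across, 18 mm high (this point is half-way up, 9 mm), about 150 g, lying on the table behind the frame, towards the end away from the kickstand
- mark (a point): centre of the paper circle on the table, 104 mm across, fixed to the stand 100 mm behind the hinge axis; the leg's foot comes down here when the leg is down and the frame upright
- arc: loose bystander: fired clay arc lying flat, 36 mm high; origin at its underside, at or near its middle; leave it alone
- tube: loose bystander: short clay tube standing, 76 mm across, 70 mm high; origin at its underside, at or near its middle; leave it alone
- jar: loose bystander: closed glass jar, 66 mm across, 85 mm high; origin at its underside, at or near its middle; leave it alone
- clay_tool: loose bystander: slim black-handled clay tool lying, 170 mm long; origin at its underside, at or near its middle; leave it alone
- rib: loose bystander: flat wooden modelling rib, 100 x 50 x 10 mm; origin at its underside, at or near its middle; leave it alone
- bowl: loose bystander: terracotta bowl, 120 mm across, 45 mm high; origin at its underside, at or near its middle; leave it alone
- offcut: loose bystander: clay offcut, 50 x 35 x 20 mm; origin at its underside, at or near its middle; leave it alone
There are look-alikes about, which are no part of the job. Of the things shaped like the part that bears pad_center, the wooden one is meant.

How it is judged:
By the outcome, as a careful person would: the job done as asked, in the order asked, and still so for the second after the job is handed in, while the arm keeps its last pose, push and grip.
It also fails if it takes over 72 s, if anything falls off the work surface, if the arm or the gripper's body presses on something with over 40 N, if the wrist force passes 120 N, or if a joint passes its speed limit or range.

## Working session

There is one attempt and no reset: what is moved stays moved. The work goes in short steps, Python scripts to look and compute and a tool call to move; the robot and the scene stay as the last step left them, time stands still between calls to the robot, and variables do not carry over. Pictures are saved under pics/ and viewed, at most 10 in all, crops included, and the job is handed in when it is done.

Besides the shell and the picture viewer there is one more tool, called after ">>>" as a command line: name --argument value ..., lists and objects as JSON in quotes. play_rows: Moves the arm, as the interface text tells. Its arguments: {"type":"object","properties":{"translation":{"type":"array","items":{"type":"array","items":{"type":"number","minimum":-1,"maximum":1}}},"twist":{"type":"array","items":{"type":"array","items":{"type":"number","minimum":-1,"maximum":1}}},"gripper":{"type":"array","items":{"type":"number"}}},"required":["translation","twist","gripper"]}

```bash
mkdir -p pics; ls; python3 - <<'E'
from bench import robot
import cv2
o=robot.get_obs(); print(o['time'],o['tool_pos'],o['ee_rot'],o['width'])
for c in ['scene','top']:
    im=robot.snapshot(c); cv2.imwrite(f'pics/{c}0.png',im[:,:,::-1])
    for n in ['rail_mid','leg_pivot','leg_foot','pad_center','mark','stand']:
        print(c,n,[(round(d['score'],2),[round(v,3) for v in d['centre']]) for d in robot.spot_point(n,c)[:3]])
for n in ['arc','tube','jar','clay_tool','rib','bowl','offcut']:
        print(n,[(round(d['score'],2),[round(v,3) for v in d['centre']]) for d in robot.spot_point(n,'top')[:2]])
E
```

```text
pics
0.0 [0.21708324 0.50524376 0.40350318] [-3.13943775e+00 -1.99129022e-04  2.73578311e+00] 0.09362359955894708
scene rail_mid [(0.59, [0.457, -0.061, 0.237]), (0.23, [0.585, 0.024, 0.158])]
scene leg_pivot [(0.69, [0.583, 0.023, 0.16]), (0.41, [0.584, 0.125, 0.183])]
scene leg_foot [(0.65, [0.583, 0.121, 0.184])]
scene pad_center [(0.86, [0.778, -0.245, 0.009]), (0.73, [0.548, 0.142, 0.011]), (0.63, [0.33, -0.065, 0.008])]
scene mark [(0.73, [0.374, 0.234, -0.001]), (0.56, [0.63, 0.003, 0.004])]
scene stand [(0.61, [0.53, -0.06, -0.0])]
top rail_mid [(0.9, [0.454, -0.056, 0.23])]
top leg_pivot [(0.9, [0.586, 0.024, 0.159]), (0.51, [0.452, -0.058, 0.235])]
top leg_foot [(0.69, [0.583, 0.118, 0.187])]
top pad_center [(0.96, [0.335, -0.068, 0.008]), (0.92, [0.648, -0.176, 0.01]), (0.9, [0.546, 0.137, 0.007])]
top mark [(0.62, [0.629, 0.007, -0.002])]
top stand [(0.97, [0.532, -0.06, 0.003])]
arc [(0.66, [0.506, -0.377, -0.004])]
tube [(0.68, [0.525, 0.39, 0.002])]
jar [(0.89, [0.665, 0.39, 0.001])]
clay_tool [(0.62, [0.377, 0.231, 0.0])]
rib [(0.7, [0.373, -0.231, -0.002])]
bowl [(0.93, [0.671, -0.411, 0.004]), (0.64, [0.368, -0.234, 0.002])]
offcut []
```

View pics/scene0.png

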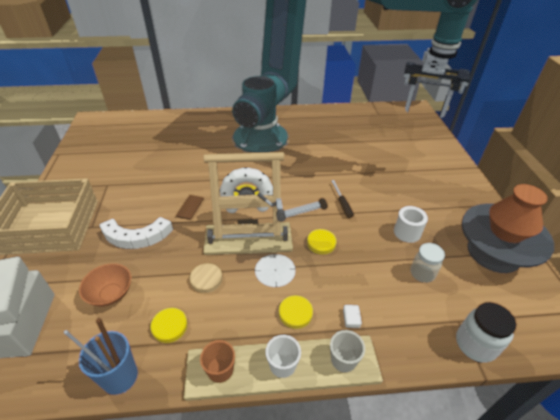

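View pics/top0.png

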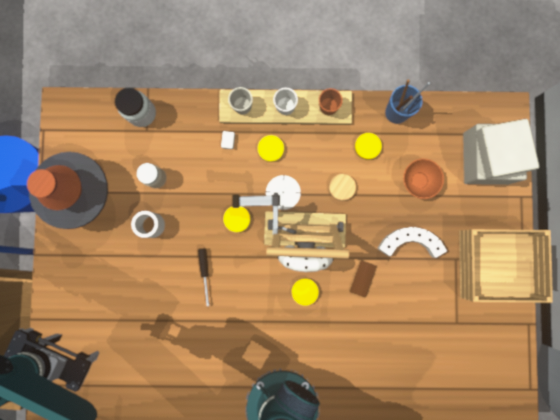

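The wooden pad is at scene (205,277) and top (343,187), which puts it near (0.648,-0.176). The yellow discs are look-alikes. The paper circle is at top (283,192), and the folded leg sticks out to +y, with a yellow disc below it. Next I'll fit the stand pose and write a row planner.

```bash
cat > h.py <<'E'
import numpy as np, json, cv2
from scipy.spatial.transform import Rotation as R
from bench import robot
def eul(r): return R.from_euler('xyz',r)
def plan(goals,grip,pose=None,vmax=0.9):
    """goals: list of (pos,rpy,nrows or None) for the TCP; prints rows in units of the tool."""
    o=robot.get_obs()
    p,r=(np.array(o['tool_pos']),eul(o['ee_rot'])) if pose is None else (np.array(pose[0]),eul(pose[1]))
    T,W=[],[]
    for g,e,n in goals:
        g=np.array(g,float); e=eul(e)
        d=np.linalg.norm(g-p); a=(r.inv()*e).magnitude()
        n=n or max(1,int(np.ceil(max(d/(0.04*vmax),a/(0.1*vmax)))))
        for k in range(n,0,-1):
            t=np.round(r.inv().apply((g-p)/k)/0.04,2); w=np.round((r.inv()*e).as_rotvec()/k/0.1,2)
            p=p+r.apply(t*0.04); r=r*R.from_rotvec(w*0.1); T.append(t.tolist()); W.append(w.tolist())
    for i in range(0,len(T),8):
        print('T',json.dumps(T[i:i+8])); print('W',json.dumps(W[i:i+8])); print('n',len(T[i:i+8]),'g',grip)
    print('end',p.round(4),r.as_euler('xyz').round(3))
def tcp(grasp,rpy,d=0.18):
    return np.array(grasp)-d*eul(rpy).apply([0,0,1])
def obs():
    o=robot.get_obs(); print(round(o['time'],2),np.round(o['tool_pos'],4),np.round(o['ee_rot'],3),'F',np.round(o['wrist_force'],1),'w',round(o['width'],4),'ff',o['finger_force'],'q',np.round(o['joint_positions'],2)); return o
E
python3 - <<'E'
from h import *
from scipy.optimize import least_squares
m=[((100,69),(.629,.007)),((100,69),(.630,.003)),((58.6,85),(.586,.024)),((58.6,85),(.583,.023)),((-75.4,0),(.454,-.056)),((-75.4,0),(.457,-.061)),((50,186.7),(.583,.118)),((50,186.7),(.583,.121)),((0,0),(.532,-.06)),((0,0),(.53,-.06))]
A=np.array([a for a,b in m])/1000; B=np.array([b for a,b in m])
f=lambda x:(np.c_[np.cos(x[2])*A[:,0]-np.sin(x[2])*A[:,1],np.sin(x[2])*A[:,0]+np.cos(x[2])*A[:,1]]+x[:2]-B).ravel()
s=least_squares(f,[.53,-.06,0],loss='soft_l1',f_scale=.003); print(s.x, s.fun.reshape(-1,2).round(3))
x=s.x; print('mark',[np.cos(x[2])*.1-np.sin(x[2])*.0693+x[0],np.sin(x[2])*.1+np.cos(x[2])*.0693+x[1]])
e=[np.pi,0,np.pi]
for rp in ([np.pi,0.2,np.pi],[np.pi,-0.2,np.pi]): print(rp,eul(rp).apply([0,0,1]))
E
```

```text
[ 0.5290552  -0.06138883 -0.01876401] [[ 0.001 -0.001]
 [ 0.     0.003]
 [ 0.003 -0.002]
 [ 0.006 -0.001]
 [-0.    -0.004]
 [-0.003  0.001]
 [-0.     0.006]
 [-0.     0.003]
 [-0.003 -0.001]
 [-0.001 -0.001]]
mark [np.float64(0.6303378611410646), np.float64(0.006022683906024763)]
[3.141592653589793, 0.2, 3.141592653589793] [ 1.98669331e-01  9.81347039e-17 -9.80066578e-01]
[3.141592653589793, -0.2, 3.141592653589793] [-1.98669331e-01  1.46794656e-16 -9.80066578e-01]
```

```bash
python3 - <<'E'
from h import *
E=[np.pi,-0.2,np.pi]
plan([([.30,.42,.45],[np.pi,0,2.9],None),([.60,.05,.44],[np.pi,-.1,np.pi],None),(tcp([.648,-.176,.13],E),E,None)],1)
E
```

```text
T [[-0.69, -0.29, -0.28], [-0.67, -0.31, -0.28], [-0.66, -0.34, -0.29], [-0.65, -0.37, -0.28], [-0.68, -0.51, 0.02], [-0.67, -0.52, 0.01], [-0.66, -0.54, 0.01], [-0.65, -0.55, 0.01]]
W [[0.0, 0.0, -0.41], [0.0, 0.0, -0.41], [0.0, 0.0, -0.41], [0.0, 0.0, -0.41], [0.01, 0.07, -0.17], [0.01, 0.07, -0.17], [0.01, 0.07, -0.17], [0.01, 0.07, -0.17]]
n 8 g 1
T [[-0.64, -0.56, 0.0], [-0.63, -0.57, -0.0], [-0.62, -0.58, -0.01], [-0.61, -0.59, -0.01], [-0.6, -0.6, -0.01], [-0.59, -0.61, -0.02], [-0.58, -0.62, -0.02], [-0.57, -0.63, -0.03]]
W [[0.01, 0.07, -0.17], [0.01, 0.07, -0.17], [0.01, 0.07, -0.17], [0.01, 0.07, -0.18], [0.01, 0.07, -0.17], [0.01, 0.07, -0.18], [0.01, 0.07, -0.17], [0.0, 0.07, -0.18]]
n 8 g 1
T [[-0.56, -0.64, -0.03], [-0.56, -0.65, -0.03], [-0.3, -0.71, 0.39], [-0.31, -0.71, 0.39], [-0.31, -0.71, 0.38], [-0.32, -0.71, 0.38], [-0.32, -0.7, 0.37], [-0.32, -0.71, 0.37]]
W [[0.01, 0.08, -0.17], [0.0, 0.07, -0.18], [0.0, 0.13, 0.0], [0.0, 0.12, 0.0], [0.0, 0.13, 0.0], [0.0, 0.12, 0.0], [0.0, 0.13, 0.0], [0.0, 0.12, 0.0]]
n 8 g 1
T [[-0.33, -0.7, 0.36], [-0.33, -0.71, 0.36]]
W [[0.0, 0.13, 0.0], [0.0, 0.12, 0.0]]
n 2 g 1
end [ 0.6836 -0.1762  0.3066] [ 3.141 -0.2   -3.141]
```

>>> play_rows --translation '[[-0.69, -0.29, -0.28], [-0.67, -0.31, -0.28], [-0.66, -0.34, -0.29], [-0.65, -0.37, -0.28], [-0.68, -0.51, 0.02], [-0.67, -0.52, 0.01], [-0.66, -0.54, 0.01], [-0.65, -0.55, 0.01]]' --twist '[[0.0, 0.0, -0.41], [0.0, 0.0, -0.41], [0.0, 0.0, -0.41], [0.0, 0.0, -0.41], [0.01, 0.07, -0.17], [0.01, 0.07, -0.17], [0.01, 0.07, -0.17], [0.01, 0.07, -0.17]]' --gripper '[1, 1, 1, 1, 1, 1, 1, 1]'

```text
time: 1.85
tool_pos: [0.3864, 0.313, 0.4471]
ee_rot: [-3.139, -0.028, 2.969]
wrist_force: [1.2, -0.3, 0.2]
width: 0.0938
finger_force: 0.0
```

>>> play_rows --translation '[[-0.64, -0.56, 0.0], [-0.63, -0.57, -0.0], [-0.62, -0.58, -0.01], [-0.61, -0.59, -0.01], [-0.6, -0.6, -0.01], [-0.59, -0.61, -0.02], [-0.58, -0.62, -0.02], [-0.57, -0.63, -0.03]]' --twist '[[0.01, 0.07, -0.17], [0.01, 0.07, -0.17], [0.01, 0.07, -0.17], [0.01, 0.07, -0.18], [0.01, 0.07, -0.17], [0.01, 0.07, -0.18], [0.01, 0.07, -0.17], [0.0, 0.07, -0.18]]' --gripper '[1, 1, 1, 1, 1, 1, 1, 1]'

```text
time: 2.65
tool_pos: [0.5574, 0.1017, 0.4415]
ee_rot: [-3.14, -0.085, 3.107]
wrist_force: [-0.3, 0.1, 0.4]
width: 0.0942
finger_force: 0.0
```

>>> play_rows --translation '[[-0.56, -0.64, -0.03], [-0.56, -0.65, -0.03], [-0.3, -0.71, 0.39], [-0.31, -0.71, 0.39], [-0.31, -0.71, 0.38], [-0.32, -0.71, 0.38], [-0.32, -0.7, 0.37], [-0.32, -0.71, 0.37]]' --twist '[[0.01, 0.08, -0.17], [0.0, 0.07, -0.18], [0.0, 0.13, 0.0], [0.0, 0.12, 0.0], [0.0, 0.13, 0.0], [0.0, 0.12, 0.0], [0.0, 0.13, 0.0], [0.0, 0.12, 0.0]]' --gripper '[1, 1, 1, 1, 1, 1, 1, 1]'

```text
time: 3.45
tool_pos: [0.6632, -0.121, 0.3389]
ee_rot: [3.141, -0.175, -3.141]
wrist_force: [0.4, -0.4, 0.5]
width: 0.094
finger_force: 0.0
```

>>> play_rows --translation '[[-0.33, -0.7, 0.36], [-0.33, -0.71, 0.36], [0, 0, 0]]' --twist '[[0.0, 0.13, 0.0], [0.0, 0.12, 0.0], [0, 0, 0]]' --gripper '[1, 1, 1]'

```text
time: 3.75
tool_pos: [0.6837, -0.1798, 0.3016]
ee_rot: [3.141, -0.206, 3.138]
wrist_force: [-0.8, 0.7, -1.2]
width: 0.0941
finger_force: 0.0
```

```bash
python3 - <<'E'
from h import *
obs()
im=robot.snapshot('wrist'); cv2.imwrite('pics/w1.png',im[:,:,::-1])
for n in ['pad_center','mark','leg_foot','leg_pivot']:
    print(n,[(round(d['score'],2),[round(v,3) for v in d['centre']]) for d in robot.spot_point(n,'wrist')[:4]])
E
```

```text
3.75 [ 0.6837 -0.1798  0.3016] [ 3.141 -0.206  3.138] F [-0.8  0.7 -1.2] w 0.0941 ff 0.0 q [-0.32  0.54  1.   -0.07  1.79 -1.9 ]
pad_center [(0.92, [0.646, -0.169, 0.004]), (0.73, [0.769, -0.249, 0.011]), (0.7, [0.546, 0.141, 0.006])]
mark [(0.63, [0.629, 0.006, 0.002])]
leg_foot []
leg_pivot [(0.34, [0.506, -0.378, -0.002])]
```

View pics/w1.png

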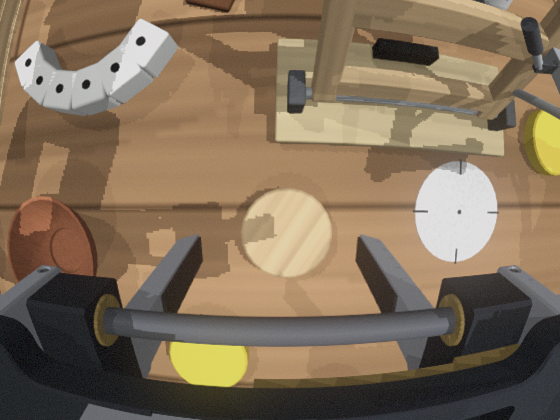

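The wrist view shows the wooden pad centred at about (287,233), and the paper circle's dot at (459,212). I'll project both onto their planes.

```bash
cat >> h.py <<'E'
def ray(uv,z,cam='wrist'):
    c=robot.camera_model(cam); K=np.array(c['camera_matrix']); Rm=R.from_rotvec(np.ravel(c['rvec'])); t=np.ravel(c['tvec'])
    x=(uv[0]-K[0,2])/K[0,0]; y=(uv[1]-K[1,2])/K[1,1]
    if cam=='wrist':
        th=np.hypot(x,y); s=np.sin(th)/max(th,1e-9); d=np.array([x*s,y*s,np.cos(th)])
    else: d=np.array([x,y,1])
    o=Rm.inv().apply(-t); d=Rm.inv().apply(d); return o+d*(z-o[2])/d[2]
E
python3 - <<'E'
from h import *
im=cv2.imread('pics/w1.png'); hsv=cv2.cvtColor(im,cv2.COLOR_BGR2HSV)
print('mark',ray((459.3,212),0),'pad',ray((287,233),.018))
print('board corners',[ray(p,.014).round(4) for p in ((275,141),(502,155))])
print('top mark',ray((283.5,191.5),0,'top'),'pad',ray((343,187),.018,'top'))
E=[np.pi,-0.2,np.pi]
g=[.647,-.173]
plan([(tcp([*g,.13],E),E,2),(tcp([*g,.024],E),E,6)],1)
E
```

```text
mark [0.63399131 0.01415883 0.        ] pad [ 0.65062461 -0.16782867  0.018     ]
board corners [array([ 0.5686, -0.1786,  0.014 ]), array([0.5723, 0.0623, 0.014 ])]
top mark [0.63212687 0.00318965 0.        ] pad [ 0.64520228 -0.17429877  0.018     ]
T [[0.01, 0.02, 0.03], [0.0, 0.03, 0.02], [-0.09, 0.0, 0.43], [-0.09, 0.0, 0.43], [-0.09, 0.0, 0.43], [-0.08, 0.0, 0.44], [-0.09, 0.0, 0.43], [-0.08, 0.0, 0.44]]
W [[-0.0, 0.01, 0.01], [-0.0, 0.02, 0.01], [-0.0, -0.0, -0.0], [-0.0, -0.0, -0.0], [-0.0, -0.0, -0.0], [-0.0, -0.0, -0.0], [-0.0, -0.0, -0.0], [-0.0, -0.0, -0.0]]
n 8 g 1
end [ 0.6826 -0.173   0.2004] [-3.141 -0.2    3.141]
```

>>> play_rows --translation '[[0.01, 0.02, 0.03], [0.0, 0.05, 0.02], [-0.09, 0.0, 0.43], [-0.09, 0.0, 0.43], [-0.09, 0.0, 0.43], [-0.08, 0.0, 0.44], [-0.09, 0.0, 0.4], [0, 0, 0]]' --twist '[[0, 0.01, 0.01], [0, 0.02, 0.01], [0, 0, 0], [0, 0, 0], [0, 0, 0], [0, 0, 0], [0, 0, 0], [0, 0, 0]]' --gripper '[1, 1, 1, 1, 1, 1, 1, 1]'

```text
time: 4.8
tool_pos: [0.6821, -0.1726, 0.2145]
ee_rot: [3.14, -0.208, 3.141]
wrist_force: [-0.3, 0.3, -0.7]
width: 0.0942
finger_force: 0.0
```

```bash
python3 - <<'E'
from h import *
obs()
im=robot.snapshot('wrist'); cv2.imwrite('pics/w2.png',im[:,:,::-1])
E=[np.pi,-0.2,np.pi]
plan([(tcp([.648,-.172,.024],E),E,2)],1)
E
```

```text
4.8 [ 0.6821 -0.1726  0.2145] [ 3.14  -0.208  3.141] F [-0.3  0.3 -0.7] w 0.0942 ff 0.0 q [-0.31  0.59  1.11 -0.06  1.64 -1.88]
T [[-0.06, 0.01, 0.19], [-0.05, 0.01, 0.19]]
W [[0.0, -0.03, -0.01], [0.01, -0.03, -0.0]]
n 2 g 1
end [ 0.6838 -0.1721  0.2005] [-3.142 -0.2    3.142]
```

View pics/w2.png

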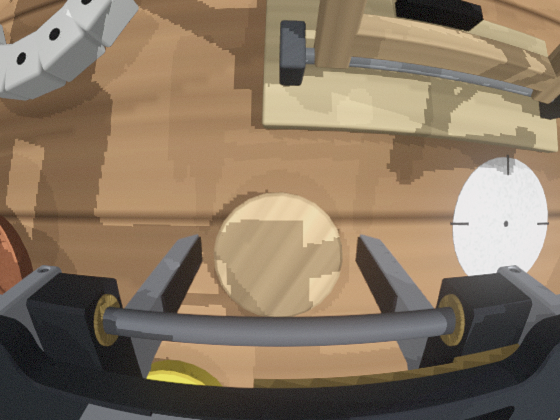

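The pad at (279,255) is midway between the fingertips at (190,240) and (368,240). I'll lower the last 14 mm and close.

>>> play_rows --translation '[[-0.06, 0.01, 0.19], [-0.05, 0.01, 0.19], [0, 0, 0], [0, 0, 0]]' --twist '[[0, 0, 0], [0, 0, 0], [0, 0, 0], [0, 0, 0]]' --gripper '[1, 1, 1, 0.5]'

```text
time: 5.25
tool_pos: [0.6842, -0.1726, 0.2019]
ee_rot: [-3.141, -0.203, 3.14]
wrist_force: [0.3, -0.0, -0.4]
width: 0.089
finger_force: 0.0
```

>>> play_rows --translation '[[0, 0, 0], [0, 0, 0], [0, 0, 0]]' --twist '[[0, 0, 0], [0, 0, 0], [0, 0, 0]]' --gripper '[0.5, 0.5, 0.5]'

```text
time: 5.55
tool_pos: [0.6843, -0.1727, 0.2025]
ee_rot: [-3.141, -0.202, 3.14]
wrist_force: [-0.3, 0.1, 1.0]
width: 0.0784
finger_force: 30.0
```

```bash
python3 - <<'E'
from h import *
o=obs()
im=robot.snapshot('wrist'); cv2.imwrite('pics/w3.png',im[:,:,::-1])
for n in ['pad_center','mark']:
    print(n,[(round(d['score'],2),[round(v,3) for v in d['centre']]) for d in robot.spot_point(n,'wrist')[:4]])
p=np.array(o['tool_pos'])
plan([(p+[-.016,.18,0],o['ee_rot'],12)],.5)
E
```

```text
5.55 [ 0.6843 -0.1727  0.2025] [-3.141 -0.202  3.14 ] F [-0.3  0.1  1. ] w 0.0784 ff 29.999058006796986 q [-0.31  0.6   1.12 -0.06  1.62 -1.88]
pad_center [(0.97, [0.648, -0.171, 0.005])]
mark [(0.62, [0.631, 0.005, 0.003])]
T [[0.03, 0.38, 0.01], [0.03, 0.37, 0.01], [0.03, 0.38, 0.01], [0.03, 0.37, 0.01], [0.03, 0.38, 0.0], [0.04, 0.37, 0.01], [0.03, 0.38, 0.0], [0.04, 0.37, 0.01]]
W [[-0.0, -0.0, -0.0], [-0.0, -0.0, -0.0], [-0.0, -0.0, -0.0], [-0.0, -0.0, -0.0], [-0.0, -0.0, -0.0], [-0.0, -0.0, -0.0], [-0.0, -0.0, -0.0], [-0.0, -0.0, -0.0]]
n 8 g 0.5
T [[0.03, 0.38, 0.0], [0.04, 0.37, 0.01], [0.03, 0.38, 0.0], [0.04, 0.37, 0.01]]
W [[-0.0, -0.0, -0.0], [-0.0, -0.0, -0.0], [-0.0, -0.0, -0.0], [-0.0, -0.0, -0.0]]
n 4 g 0.5
end [0.6683 0.0073 0.2025] [-3.141 -0.202  3.14 ]
```

>>> play_rows --translation '[[0.03, 0.38, 0.01], [0.03, 0.37, 0.01], [0.03, 0.38, 0.01], [0.03, 0.37, 0.01], [0.03, 0.38, 0.01], [0.04, 0.37, 0.01], [0.03, 0.38, 0.01], [0.04, 0.37, 0.01]]' --twist '[[0, 0, 0], [0, 0, 0], [0, 0, 0], [0, 0, 0], [0, 0, 0], [0, 0, 0], [0, 0, 0], [0, 0, 0]]' --gripper '[0.5, 0.5, 0.5, 0.5, 0.5, 0.5, 0.5, 0.5]'

```text
time: 6.5
tool_pos: [0.6737, -0.0515, 0.2025]
ee_rot: [-3.139, -0.2, 3.14]
wrist_force: [0.6, -6.0, 7.0]
width: 0.0784
finger_force: 30.0
```

>>> play_rows --translation '[[0.03, 0.38, 0], [0.04, 0.37, 0.01], [0.03, 0.38, 0.0], [0.04, 0.35, 0.01], [0, 0, 0]]' --twist '[[0, 0, 0], [0, 0, 0], [0, 0, 0], [0, 0, 0], [0, 0, 0]]' --gripper '[0.5, 0.5, 0.5, 0.5, 0.5]'

```text
time: 7.0
tool_pos: [0.6677, 0.01, 0.2025]
ee_rot: [3.14, -0.202, -3.14]
wrist_force: [0.5, 1.5, 6.4]
width: 0.0785
finger_force: 30.0
```

```bash
python3 - <<'E'
from h import *
o=obs()
im=robot.snapshot('wrist'); cv2.imwrite('pics/w4.png',im[:,:,::-1])
for n in ['pad_center','mark']:
    print(n,[(round(d['score'],2),[round(v,3) for v in d['centre']]) for d in robot.spot_point(n,'wrist')[:4]])
E
```

```text
7.0 [0.6677 0.01   0.2025] [ 3.14  -0.202 -3.14 ] F [0.5 1.5 6.4] w 0.0785 ff 29.999957182444632 q [-0.07  0.52  1.24 -0.01  1.59 -1.64]
pad_center [(0.55, [0.63, 0.007, 0.006])]
mark []
```

View pics/w4.png

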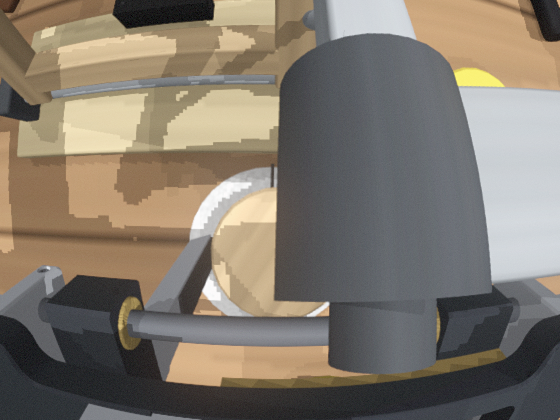

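The pad lies on the paper circle. The white ring shows on the left at (190–210, 238) and at the top at (272, 168–190), and the folded leg hides the right side. I'll fit both circles at their known radii.

```bash
python3 - <<'E'
from h import *
from scipy.optimize import least_squares
im=cv2.imread('pics/w4.png'); hsv=cv2.cvtColor(im,cv2.COLOR_BGR2HSV).astype(int)
w=(hsv[...,1]<45)&(hsv[...,2]>130); w[:,276:]=0; w[:160]=0; w[:,:180]=0; w[330:]=0
n,l,st,_=cv2.connectedComponentsWithStats(w.astype(np.uint8)); k=1+np.argmax(st[1:,4]); w=l==k; print(st[k])
outer,inner=[],[]
for a in np.arange(180,272,4):       # rays from pad centre (272,250)
    d=np.array([np.cos(np.radians(a)),np.sin(np.radians(a))]); rr=[r for r in np.arange(30,110,.5) if w[tuple((np.array([272,250])+r*d).round().astype(int)[::-1])]]
    if len(rr)>12: inner.append(np.array([272,250])+rr[0]*d); outer.append(np.array([272,250])+rr[-1]*d)
O=np.array([ray(p,0) for p in outer])[:,:2]; I=np.array([ray(p,.018) for p in inner])[:,:2]
for P,r in((O,.052),(I,.040)):
    s=least_squares(lambda c:np.hypot(*(P-c[:2]).T)-r,[.63,.007],loss='soft_l1',f_scale=.001); s2=least_squares(lambda c:np.hypot(*(P-c[:2]).T)-c[2],[.63,.007,r],loss='soft_l1',f_scale=.001)
    print(len(P),s.x.round(4),np.abs(s.fun).max().round(4),s2.x.round(4))
E
```

```text
[ 180  167   91  122 3018]
23 [0.6314 0.0044] 0.0035 [0.6338 0.0065 0.055 ]
23 [0.6319 0.0093] 0.0042 [0.6465 0.0216 0.0583]
```

>>> play_rows --translation '[[0, 0, 0], [0, 0, 0], [0, 0, 0], [0, 0, -0.7], [-0.1, -0.3, -0.7], [-0.1, -0.9, -0.6], [-0.1, -0.9, -0.6], [0, 0, 0]]' --twist '[[0, 0, 0], [0, 0, 0], [0, 0, 0], [0, 0, 0], [0, 0, 0], [0, 0, 0], [0, 0, 0], [0, 0, 0]]' --gripper '[1, 1, 1, 1, 1, 1, 1, 1]'

```text
time: 7.95
tool_pos: [0.7014, -0.0819, 0.3045]
ee_rot: [-3.138, -0.196, 3.134]
wrist_force: [0.5, 0.3, 0.6]
width: 0.0939
finger_force: 0.0
```

>>> play_rows --translation '[[0, 0, 0], [0, 0, 0]]' --twist '[[0, 0, 0], [0, 0, 0]]' --gripper '[1, 1]'

```text
time: 8.15
tool_pos: [0.7002, -0.0764, 0.2988]
ee_rot: [3.14, -0.206, 3.141]
wrist_force: [0.0, 0.3, 0.5]
width: 0.0937
finger_force: 0.0
```

```bash
python3 - <<'E'
from h import *
o=obs()
im=robot.snapshot('wrist'); cv2.imwrite('pics/w5.png',im[:,:,::-1])
for n in ['pad_center','mark']:
    print(n,[(round(d['score'],2),[round(v,3) for v in d['centre']]) for d in robot.spot_point(n,'wrist')[:4]])
E
```

```text
8.15 [ 0.7002 -0.0764  0.2988] [ 3.14  -0.206  3.141] F [0.  0.3 0.5] w 0.0937 ff 0.0 q [-0.18  0.54  1.01 -0.04  1.79 -1.76]
pad_center [(0.92, [0.759, 0.047, 0.007]), (0.75, [0.632, 0.012, 0.007])]
mark []
```

View pics/w5.png

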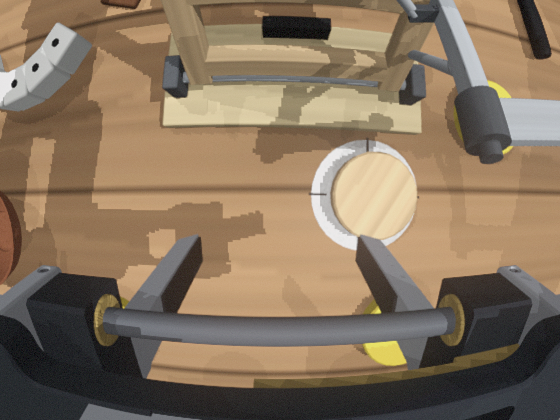

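The whole pad is now visible, with the white ring wide on the left and almost gone on the right at (418,197). That means the pad sits too far to +y. I'll fit for the offset.

```bash
cat > fit.py <<'E'
from h import *
from scipy.optimize import least_squares
def fit(f,c,angs,rng=(20,75)):
    im=cv2.imread(f); hsv=cv2.cvtColor(im,cv2.COLOR_BGR2HSV).astype(int)
    w=((hsv[...,1]<40)&(hsv[...,2]>140)); c=np.array(c); outer,inner=[],[]
    for a in angs:
        d=np.array([np.cos(np.radians(a)),np.sin(np.radians(a))])
        rr=[r for r in np.arange(*rng,.25) if w[tuple((c+r*d).round().astype(int)[::-1])]]
        if len(rr)>8: inner.append(c+rr[0]*d); outer.append(c+rr[-1]*d)
    for P,r,z in((outer,.052,0),(inner,.040,.018)):
        P=np.array([ray(p,z) for p in P])[:,:2]
        s=least_squares(lambda q:np.hypot(*(P-q).T)-r,[.63,.007],loss='soft_l1',f_scale=.001)
        print(len(P),s.x.round(4),np.median(np.abs(s.fun)).round(4),np.abs(s.fun).max().round(4))
E
python3 - <<'E'
from fit import *
fit('pics/w5.png',(375,195),np.arange(105,290,4))
print(ray((417.5,197),0), ray((366.5,195),0),ray((375,195),.018))
E
```

```text
45 [0.6312 0.0053] 0.0003 0.0135
45 [0.6312 0.0086] 0.0004 0.0045
[0.63270922 0.05848185 0.        ] [0.63112286 0.00582359 0.        ] [0.63054275 0.00871884 0.018     ]
```

```bash
python3 - <<'E'
from h import *
E=[np.pi,-0.202,np.pi]
a=eul(E).apply([0,0,1]); q=np.array([.6677,.0095,.2025])
plan([(q-.065*a,E,3),(q,E,4)],1)
E
```

```text
T [[0.1, 0.71, 0.3], [0.1, 0.71, 0.3], [0.11, 0.72, 0.31], [-0.0, -0.0, 0.41], [-0.0, -0.0, 0.4], [-0.0, -0.0, 0.41], [-0.0, -0.0, 0.4]]
W [[0.0, -0.01, 0.0], [0.0, -0.01, 0.0], [0.01, -0.01, 0.0], [-0.0, -0.0, 0.0], [-0.0, -0.0, 0.0], [-0.0, -0.0, 0.0], [-0.0, -0.0, 0.0]]
n 7 g 1
end [0.6677 0.0096 0.2026] [-3.141 -0.202 -3.141]
```

>>> play_rows --translation '[[0.1, 0.71, 0.3], [0.1, 0.71, 0.3], [0.11, 0.72, 0.31], [0, 0, 0.41], [0, 0, 0.4], [0, 0, 0.41], [0, 0, 0.4], [0, 0, 0]]' --twist '[[0, -0.01, 0], [0, -0.01, 0], [0, -0.01, 0], [0, 0, 0], [0, 0, 0], [0, 0, 0], [0, 0, 0], [0, 0, 0]]' --gripper '[1, 1, 1, 1, 1, 1, 1, 0.5]'

```text
time: 9.1
tool_pos: [0.6668, 0.0094, 0.2003]
ee_rot: [3.141, -0.207, 3.141]
wrist_force: [-0.0, 0.3, 0.3]
width: 0.0894
finger_force: 0.0
```

>>> play_rows --translation '[[0, 0, 0], [0, 0, 0], [0, 0, 0], [0, 0, 0]]' --twist '[[0, 0, 0], [0, 0, 0], [0, 0, 0], [0, 0, 0]]' --gripper '[0.5, 0.5, 0.5, 0.5]'

```text
time: 9.5
tool_pos: [0.6687, 0.0082, 0.2046]
ee_rot: [-3.141, -0.198, 3.14]
wrist_force: [1.3, -0.6, -1.7]
width: 0.0785
finger_force: 30.0
```

>>> play_rows --translation '[[0, 0, 0.04], [0, -0.05, 0.02]]' --twist '[[0, 0, 0], [0, 0, 0]]' --gripper '[0.5, 0.5]'

```text
time: 9.7
tool_pos: [0.6684, 0.0074, 0.2043]
ee_rot: [3.138, -0.197, 3.141]
wrist_force: [-1.0, 6.6, 8.7]
width: 0.0788
finger_force: 30.0
```

>>> play_rows --translation '[[0, 0, 0], [0, 0, 0]]' --twist '[[0, 0, 0], [0, 0, 0]]' --gripper '[0.5, 0.5]'

```text
time: 9.9
tool_pos: [0.6684, 0.0075, 0.2043]
ee_rot: [3.139, -0.197, 3.141]
wrist_force: [0.3, 4.2, 6.2]
width: 0.0789
finger_force: 30.0
```

>>> play_rows --translation '[[0, -0.06, -0.01], [0, 0, 0]]' --twist '[[0, 0, 0], [0, 0, 0]]' --gripper '[0.5, 0.5]'

```text
time: 10.1
tool_pos: [0.6685, 0.0047, 0.2043]
ee_rot: [3.14, -0.197, 3.141]
wrist_force: [-0.1, 4.9, 6.5]
width: 0.0785
finger_force: 30.0
```

>>> play_rows --translation '[[0, 0, 0], [0, 0, 0], [0, 0, 0], [0, 0, -0.7], [-0.1, -0.3, -0.7], [-0.1, -0.9, -0.6], [-0.1, -0.9, -0.6], [0, 0, 0]]' --twist '[[0, 0, 0], [0, 0, 0], [0, 0, 0], [0, 0, 0], [0, 0, 0], [0, 0, 0], [0, 0, 0], [0, 0, 0]]' --gripper '[1, 1, 1, 1, 1, 1, 1, 1]'

```text
time: 10.9
tool_pos: [0.7012, -0.0852, 0.3055]
ee_rot: [-3.137, -0.193, 3.133]
wrist_force: [0.2, -0.5, 0.6]
width: 0.0939
finger_force: 0.0
```

>>> play_rows --translation '[[0, 0, 0], [0, 0, 0]]' --twist '[[0, 0, 0], [0, 0, 0]]' --gripper '[1, 1]'

```text
time: 11.1
tool_pos: [0.6999, -0.0796, 0.2999]
ee_rot: [3.141, -0.203, 3.141]
wrist_force: [0.3, 0.5, -0.3]
width: 0.0942
finger_force: 0.0
```

```bash
python3 - <<'E'
from fit import *
o=obs()
im=robot.snapshot('wrist'); cv2.imwrite('pics/w6.png',im[:,:,::-1])
fit('pics/w6.png',(375,195),np.arange(105,290,4))
for n in ['leg_pivot','leg_foot']:
  for c in ['top','scene']:
    robot.snapshot(c); print(n,[(round(d['score'],2),[round(v,3) for v in d['centre']]) for d in robot.spot_point(n,c)[:1]])
# next: over the leg, yaw pi/2, closed
F=[np.pi,0,np.pi/2]
plan([([.66,-.04,.40],[np.pi,-.1,2.6],None),([.586,.10,.42],F,None)],-1)
E
```

```text
11.1 [ 0.6999 -0.0796  0.2999] [ 3.141 -0.203  3.141] F [ 0.3  0.5 -0.3] w 0.0942 ff 0.0 q [-0.19  0.54  1.01 -0.04  1.79 -1.76]
45 [0.631  0.0054] 0.0002 0.0102
45 [0.6318 0.0036] 0.0005 0.0069
leg_pivot [(0.78, [0.586, 0.023, 0.162])]
leg_pivot [(0.67, [0.581, 0.022, 0.161])]
leg_foot [(0.55, [0.579, 0.119, 0.187])]
leg_foot [(0.72, [0.584, 0.124, 0.184])]
T [[0.21, 0.14, -0.32], [0.22, 0.13, -0.32], [0.22, 0.12, -0.32], [0.23, 0.1, -0.32], [0.23, 0.09, -0.32], [0.23, 0.08, -0.32], [0.22, 0.06, -0.33], [0.29, 0.17, -0.01]]
W [[-0.12, -0.14, 0.76], [-0.11, -0.14, 0.76], [-0.12, -0.14, 0.77], [-0.11, -0.14, 0.76], [-0.12, -0.14, 0.77], [-0.11, -0.14, 0.76], [-0.12, -0.13, 0.77], [-0.04, -0.08, 0.86]]
n 8 g -1
T [[0.3, 0.15, -0.02], [0.31, 0.12, -0.02], [0.32, 0.09, -0.02], [0.32, 0.06, -0.02], [0.33, 0.04, -0.02], [0.33, 0.01, -0.03], [0.33, -0.02, -0.03], [0.33, -0.05, -0.03]]
W [[-0.04, -0.08, 0.86], [-0.04, -0.08, 0.86], [-0.04, -0.07, 0.86], [-0.04, -0.07, 0.86], [-0.04, -0.08, 0.85], [-0.05, -0.07, 0.86], [-0.04, -0.08, 0.85], [-0.05, -0.07, 0.86]]
n 8 g -1
T [[0.32, -0.08, -0.03], [0.31, -0.1, -0.03], [0.31, -0.13, -0.04]]
W [[-0.04, -0.08, 0.85], [-0.05, -0.07, 0.86], [-0.04, -0.08, 0.85]]
n 3 g -1
end [0.586  0.1001 0.42  ] [-3.141  0.     1.571]
```

>>> play_rows --translation '[[0.21, 0.14, -0.32], [0.22, 0.13, -0.32], [0.22, 0.12, -0.32], [0.23, 0.1, -0.32], [0.23, 0.09, -0.32], [0.23, 0.08, -0.32], [0.22, 0.06, -0.33], [0.29, 0.17, -0.01]]' --twist '[[-0.12, -0.14, 0.76], [-0.11, -0.14, 0.76], [-0.12, -0.14, 0.77], [-0.11, -0.14, 0.76], [-0.12, -0.14, 0.77], [-0.11, -0.14, 0.76], [-0.12, -0.13, 0.77], [-0.04, -0.08, 0.86]]' --gripper '[-1, -1, -1, -1, -1, -1, -1, -1]'

```text
time: 12.35
tool_pos: [0.6536, -0.0289, 0.4045]
ee_rot: [-3.139, -0.087, 2.508]
wrist_force: [-0.2, 0.5, -0.1]
width: 0.0337
finger_force: 0.0
```

>>> play_rows --translation '[[0.3, 0.15, -0.02], [0.31, 0.12, -0.02], [0.32, 0.09, -0.02], [0.32, 0.06, -0.02], [0.33, 0.04, -0.02], [0.33, 0.01, -0.03], [0.33, -0.02, -0.03], [0.33, -0.05, -0.03]]' --twist '[[-0.04, -0.08, 0.86], [-0.04, -0.08, 0.86], [-0.04, -0.07, 0.86], [-0.04, -0.07, 0.86], [-0.04, -0.08, 0.85], [-0.05, -0.07, 0.86], [-0.04, -0.08, 0.85], [-0.05, -0.07, 0.86]]' --gripper '[-1, -1, -1, -1, -1, -1, -1, -1]'

```text
time: 13.15
tool_pos: [0.6043, 0.0652, 0.4157]
ee_rot: [-3.132, -0.024, 1.823]
wrist_force: [0.3, -0.4, 0.3]
width: 0.0003
finger_force: 0.0
```

>>> play_rows --translation '[[0.32, -0.08, -0.03], [0.31, -0.1, -0.03], [0.31, -0.13, -0.04], [0, 0, 0], [0, 0, 0]]' --twist '[[-0.04, -0.08, 0.85], [-0.05, -0.07, 0.86], [-0.04, -0.08, 0.85], [0, 0, 0], [0, 0, 0]]' --gripper '[-1, -1, -1, -1, -1]'

```text
time: 13.65
tool_pos: [0.5861, 0.0997, 0.4203]
ee_rot: [3.141, 0.001, 1.572]
wrist_force: [-0.3, 0.0, 0.4]
width: 0.0005
finger_force: 0.0
```

```bash
python3 - <<'E'
from h import *
obs()
F=[np.pi,0,np.pi/2]; L=.199
plan([(tcp([.582,.102,.195],F,L),F,2),(tcp([.608,.096,.118],F,L),F,6)],-1)
E
```

```text
13.65 [0.5861 0.0997 0.4203] [3.141e+00 1.000e-03 1.572e+00] F [-0.3  0.   0.4] w 0.0005 ff 0.0 q [ 0.07  0.18  1.23 -0.    1.73  0.07]
T [[0.03, -0.05, 0.33], [0.03, -0.05, 0.33], [-0.03, 0.11, 0.32], [-0.02, 0.11, 0.32], [-0.03, 0.11, 0.32], [-0.02, 0.11, 0.32], [-0.03, 0.1, 0.32], [-0.02, 0.11, 0.32]]
W [[0.0, 0.0, 0.01], [0.01, 0.01, 0.01], [-0.0, -0.0, -0.0], [-0.0, -0.0, -0.0], [-0.0, -0.0, -0.0], [-0.0, -0.0, -0.0], [-0.0, -0.0, -0.0], [-0.0, -0.0, -0.0]]
n 8 g -1
end [0.6081 0.0961 0.3171] [-3.141 -0.     1.57 ]
```

>>> play_rows --translation '[[0.03, -0.05, 0.33], [0.03, -0.05, 0.33], [-0.03, 0.11, 0.32], [-0.02, 0.11, 0.32], [-0.03, 0.11, 0.32], [-0.02, 0.11, 0.32], [-0.03, 0.1, 0.32], [-0.02, 0.11, 0.32]]' --twist '[[0, 0, 0], [0, 0, 0], [0, 0, 0], [0, 0, 0], [0, 0, 0], [0, 0, 0], [0, 0, 0], [0, 0, 0]]' --gripper '[-1, -1, -1, -1, -1, -1, -1, -1]'

```text
time: 14.45
tool_pos: [0.6087, 0.0955, 0.3151]
ee_rot: [-3.141, 0.001, 1.57]
wrist_force: [-0.1, -0.6, 0.4]
width: 0.0003
finger_force: 0.0
```

>>> play_rows --translation '[[0, 0, 0.3], [0, 0, 0], [0, 0, 0]]' --twist '[[0, 0, 0], [0, 0, 0], [0, 0, 0]]' --gripper '[-1, -1, -1]'

```text
time: 14.75
tool_pos: [0.6081, 0.096, 0.3044]
ee_rot: [-3.141, 0.0, 1.57]
wrist_force: [-0.1, 1.2, -0.4]
width: 0.0003
finger_force: 0.0
```

```bash
python3 - <<'E'
from h import *
obs()
for c in ['top','scene']:
    im=robot.snapshot(c); cv2.imwrite(f'pics/{c}7.png',im[:,:,::-1])
    for n in ['leg_pivot','leg_foot','rail_mid','pad_center']: print(n,[(round(d['score'],2),[round(v,3) for v in d['centre']]) for d in robot.spot_point(n,c)[:2]])
cv2.imwrite('pics/crop7.png',cv2.resize(im[120:320,150:400,::-1],None,fx=3,fy=3))
E
```

```text
14.75 [0.6081 0.096  0.3044] [-3.141  0.     1.57 ] F [-0.1  1.2 -0.4] w 0.0003 ff 0.0 q [ 0.06  0.27  1.36 -0.    1.51  0.07]
leg_pivot [(0.66, [0.586, 0.021, 0.159])]
leg_foot [(0.58, [0.621, 0.001, 0.065])]
rail_mid [(0.57, [0.454, -0.054, 0.235])]
pad_center [(0.97, [0.771, -0.251, 0.013]), (0.89, [0.631, 0.002, 0.01])]
leg_pivot [(0.61, [0.585, 0.028, 0.16])]
leg_foot [(0.54, [0.625, 0.004, 0.059])]
rail_mid [(0.83, [0.456, -0.058, 0.239])]
pad_center [(0.9, [0.776, -0.246, 0.008]), (0.66, [0.63, 0.005, 0.007])]
```

View pics/crop7.png

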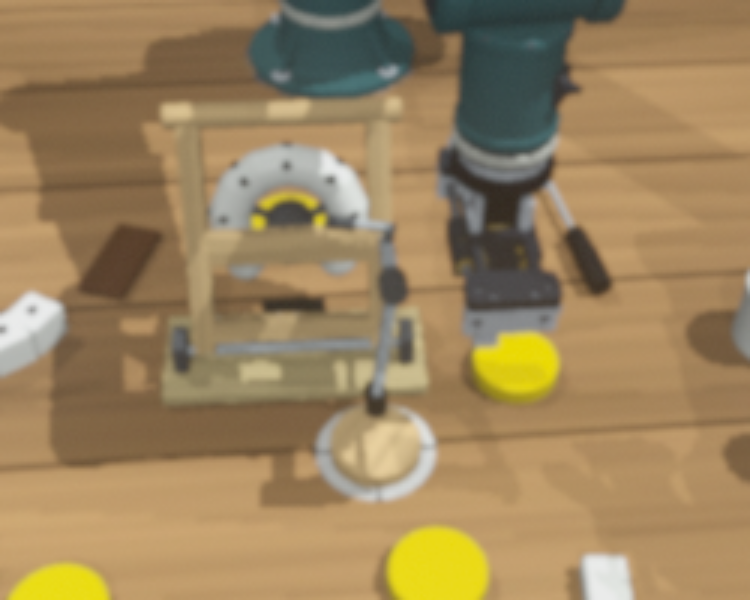

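The crop shows the leg fully down, with its foot just above and in front of the pad at (375,400). The network puts the foot at (0.623, 0.003, 0.062), where my geometry predicts (0.624, 0.006, 0.063) for fully down. The pad is still on the circle. Now the rail.

```bash
cat >> h.py <<'E'
YAW=-.0185; O=np.array([.5295,-.0600,.03])
def railpose(th,dz=0.0,L=.22):
    """TCP pose gripping the rail at tilt th (tool along frame), backed off dz along the tool"""
    Rf=R.from_euler('z',YAW)*R.from_euler('y',th)
    up=Rf.apply([0,0,1]); r=O+L*up
    M=Rf*R.from_euler('xyz',[np.pi,0,np.pi/2])
    return r+(.18+dz)*up, M.as_euler('xyz')
E
python3 - <<'E'
from h import *
p,e=railpose(-.35); print(p,e,eul(e).apply([0,0,1]),O+.22*R.from_euler('zy',[YAW,-.35]).apply([0,0,1]))
a,_=railpose(-.35,.07)
plan([([.57,.07,.50],[np.pi,0,np.pi/2],6),(a,e,6)],.3)
plan([(p,e,4)],.3,(a,e))
E
```

```text
[ 0.39236435 -0.0574627   0.40574909] [2.79159265 0.         1.55229633] [ 0.34283913 -0.00634325 -0.93937271] [ 0.45406248 -0.06        0.236662  ]
T [[-0.11, -0.16, -0.81], [-0.11, -0.16, -0.81], [-0.11, -0.16, -0.81], [-0.11, -0.16, -0.81], [-0.11, -0.16, -0.82], [-0.1, -0.15, -0.81], [-0.53, -0.84, 0.12], [-0.53, -0.84, 0.07]]
W [[0.0, 0.0, -0.0], [0.0, 0.0, -0.0], [0.0, 0.0, -0.0], [0.0, 0.0, -0.0], [0.0, 0.0, -0.0], [0.0, 0.0, -0.0], [-0.58, -0.0, 0.03], [-0.58, -0.01, 0.03]]
n 8 g 0.3
T [[-0.54, -0.85, 0.02], [-0.54, -0.84, -0.03], [-0.54, -0.84, -0.08], [-0.54, -0.83, -0.12]]
W [[-0.58, -0.0, 0.03], [-0.59, -0.01, 0.03], [-0.58, -0.0, 0.03], [-0.59, -0.01, 0.03]]
n 4 g 0.3
end [ 0.3684 -0.0571  0.4714] [2.791 0.    1.552]
T [[0.0, -0.0, 0.44], [0.0, -0.0, 0.44], [0.0, -0.0, 0.43], [0.0, -0.0, 0.44]]
W [[0.0, 0.0, 0.0], [0.0, 0.0, 0.0], [0.0, 0.0, 0.0], [0.0, 0.0, 0.0]]
n 4 g 0.3
end [ 0.3924 -0.0575  0.4057] [2.792 0.    1.552]
```

>>> play_rows --translation '[[-0.11, -0.16, -0.81], [-0.11, -0.16, -0.81], [-0.11, -0.16, -0.81], [-0.11, -0.16, -0.81], [-0.11, -0.16, -0.82], [-0.1, -0.15, -0.81], [-0.53, -0.84, 0.12], [-0.53, -0.84, 0.07]]' --twist '[[0, 0, 0], [0, 0, 0], [0, 0, 0], [0, 0, 0], [0, 0, 0], [0, 0, 0], [-0.58, 0, 0.03], [-0.58, -0.01, 0.03]]' --gripper '[-1, -1, -1, -1, -1, 0.3, 0.3, 0.3]'

```text
time: 16.05
tool_pos: [0.503, 0.0275, 0.4914]
ee_rot: [3.021, 0.002, 1.565]
wrist_force: [-0.9, -1.4, 0.2]
width: 0.0209
finger_force: 0.0
```

>>> play_rows --translation '[[-0.54, -0.85, 0.02], [-0.54, -0.84, -0.03], [-0.54, -0.84, -0.08], [-0.54, -0.83, -0.12], [0, 0, 0], [0, 0, 0]]' --twist '[[-0.58, 0, 0.03], [-0.59, -0.01, 0.03], [-0.58, 0, 0.03], [-0.59, -0.01, 0.03], [0, 0, 0], [0, 0, 0]]' --gripper '[0.3, 0.3, 0.3, 0.3, 0.3, 0.3]'

```text
time: 16.65
tool_pos: [0.3678, -0.0573, 0.4718]
ee_rot: [2.79, 0.0, 1.55]
wrist_force: [0.9, 0.5, 0.2]
width: 0.0607
finger_force: 0.0
```

```bash
python3 - <<'E'
from h import *
obs()
im=robot.snapshot('wrist'); cv2.imwrite('pics/w8.png',im[:,:,::-1])
print([(round(d['score'],2),[round(v,3) for v in d['centre']]) for d in robot.spot_point('rail_mid','wrist')[:2]])
p,e=railpose(-.35)
plan([(p,e,5)],.3)
E
```

```text
16.65 [ 0.3678 -0.0573  0.4718] [2.79 0.   1.55] F [0.9 0.5 0.2] w 0.0607 ff 0.0 q [-0.35 -0.44  1.7   0.11  1.54 -0.32]
[(0.95, [0.449, -0.059, 0.235])]
T [[-0.0, -0.0, 0.35], [-0.0, -0.01, 0.35], [-0.0, -0.0, 0.35], [-0.0, -0.01, 0.35], [-0.01, -0.0, 0.35]]
W [[0.0, -0.0, 0.0], [0.0, -0.0, 0.0], [0.0, -0.0, 0.0], [0.0, -0.0, 0.0], [0.01, -0.0, 0.0]]
n 5 g 0.3
end [ 0.3924 -0.0576  0.4058] [ 2.792 -0.     1.553]
```

View pics/w8.png

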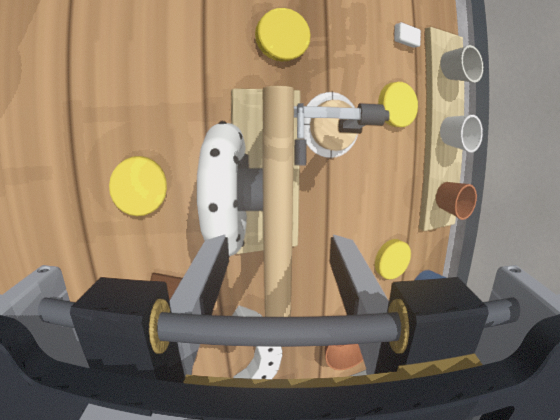

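The rail at column ~278 lies midway between the fingertips at columns 225 and 332. I'll go down and grip it.

>>> play_rows --translation '[[0, 0, 0.35], [0, 0, 0.35], [0, 0, 0.35], [0, 0, 0.35], [0, 0, 0.35], [0, 0, 0], [0, 0, 0], [0, 0, 0]]' --twist '[[0, 0, 0], [0, 0, 0], [0, 0, 0], [0, 0, 0], [0, 0, 0], [0, 0, 0], [0, 0, 0], [0, 0, 0]]' --gripper '[0.3, 0.3, 0.3, 0.3, 0.3, 0.3, -1, -1]'

```text
time: 17.55
tool_pos: [0.3927, -0.0574, 0.4059]
ee_rot: [2.791, 0.0, 1.552]
wrist_force: [0.7, -0.0, 0.5]
width: 0.0485
finger_force: 0.0
```

>>> play_rows --translation '[[0, 0, 0], [0, 0, 0], [0, 0, 0], [0, 0, 0]]' --twist '[[0, 0, 0], [0, 0, 0], [0, 0, 0], [0, 0, 0]]' --gripper '[-1, -1, -1, -1]'

```text
time: 17.95
tool_pos: [0.392, -0.0575, 0.4058]
ee_rot: [2.793, 0.0, 1.552]
wrist_force: [-4.5, -0.2, 2.3]
width: 0.021
finger_force: 30.0
```

```bash
python3 - <<'E'
from h import *
o=obs(); p0=np.array(o['tool_pos'])
# arc about the hinge axis: TCP rotates rigidly with the frame
G=[]
A=R.from_euler('z',YAW)
rel=p0-O; e0=eul(o['ee_rot'])
print('radius local',A.inv().apply(rel), np.arctan2(A.inv().apply(rel)[0],A.inv().apply(rel)[2]))
for k in range(1,12):
    t=.35*min(k,11)/11
    q=A*R.from_euler('y',t)*A.inv()
    G.append((O+q.apply(rel),(q*e0).as_euler('xyz'),1))
plan(G,-1)
E
```

```text
17.95 [ 0.392  -0.0575  0.4058] [2.793 0.    1.552] F [-4.5 -0.2  2.3] w 0.021 ff 30.000002682209015 q [-0.33 -0.39  1.8   0.11  1.4  -0.31]
radius local [-1.37474144e-01 -6.87487726e-05  3.75761014e-01] -0.350729362666778
T [[0.0, 0.32, 0.0], [0.0, 0.32, 0.01], [0.0, 0.31, 0.0], [0.0, 0.32, 0.01], [0.0, 0.32, 0.0], [0.0, 0.32, 0.01], [0.0, 0.32, 0.0], [0.0, 0.32, 0.01]]
W [[0.32, -0.0, -0.0], [0.32, -0.0, -0.0], [0.31, -0.0, -0.0], [0.32, -0.0, -0.0], [0.32, -0.0, -0.0], [0.32, -0.0, -0.0], [0.32, -0.0, -0.0], [0.32, -0.0, -0.0]]
n 8 g -1
T [[0.0, 0.31, -0.0], [0.0, 0.32, 0.0], [0.0, 0.32, 0.01]]
W [[0.31, -0.0, -0.0], [0.32, -0.0, -0.0], [0.32, -0.0, -0.0]]
n 3 g -1
end [ 0.5292 -0.0601  0.43  ] [-3.14   0.     1.552]
```

>>> play_rows --translation '[[0, 0.32, 0], [0, 0.32, 0.01], [0, 0.31, 0], [0, 0.32, 0.01], [0, 0.32, 0], [0, 0.32, 0.01], [0, 0.32, 0], [0, 0.32, 0.01]]' --twist '[[0.32, 0, 0], [0.32, 0, 0], [0.31, 0, 0], [0.32, 0, 0], [0.32, 0, 0], [0.32, 0, 0], [0.32, 0, 0], [0.32, 0, 0]]' --gripper '[-1, -1, -1, -1, -1, -1, -1, -1]'

```text
time: 18.75
tool_pos: [0.4919, -0.0596, 0.4281]
ee_rot: [3.049, 0.001, 1.551]
wrist_force: [-2.1, -1.2, 1.5]
width: 0.0213
finger_force: 30.0
```

>>> play_rows --translation '[[0, 0.31, 0], [0, 0.25, 0], [0, 0, 0]]' --twist '[[0.31, 0, 0], [0.25, 0, 0], [0, 0, 0]]' --gripper '[-1, -1, -1]'

```text
time: 19.05
tool_pos: [0.5148, -0.0601, 0.4296]
ee_rot: [3.104, 0.001, 1.552]
wrist_force: [-1.1, -0.9, 0.3]
width: 0.0211
finger_force: 30.0
```

>>> play_rows --translation '[[0, 0.15, 0], [0, 0.15, 0], [0, 0, 0], [0, 0, 0]]' --twist '[[0.15, 0, 0], [0.15, 0, 0], [0, 0, 0], [0, 0, 0]]' --gripper '[-1, -1, -1, -1]'

```text
time: 19.45
tool_pos: [0.526, -0.0603, 0.4299]
ee_rot: [3.133, 0.001, 1.552]
wrist_force: [-1.8, -3.3, -1.7]
width: 0.0213
finger_force: 30.0
```

>>> play_rows --translation '[[0, 0.07, 0], [0, 0, 0], [0, 0, 0]]' --twist '[[0.07, 0, 0], [0, 0, 0], [0, 0, 0]]' --gripper '[-1, -1, -1]'

```text
time: 19.75
tool_pos: [0.5288, -0.0604, 0.4299]
ee_rot: [3.14, 0.001, 1.552]
wrist_force: [-1.9, -4.4, -2.2]
width: 0.0208
finger_force: 30.0
```

>>> play_rows --translation '[[-0.02, 0.05, 0.01], [0, 0.05, 0], [0, 0, 0], [0, 0, 0]]' --twist '[[0.05, 0, 0], [0.05, 0, 0], [0, 0, 0], [0, 0, 0]]' --gripper '[-1, -1, -1, -1]'

```text
time: 20.15
tool_pos: [0.5327, -0.0607, 0.4299]
ee_rot: [-3.133, -0.0, 1.552]
wrist_force: [-3.4, -1.9, -1.0]
width: 0.0213
finger_force: 30.0
```

>>> play_rows --translation '[[0, 0.05, 0], [0, 0, 0], [0, 0, 0]]' --twist '[[0, 0, 0], [0, 0, 0], [0, 0, 0]]' --gripper '[-1, -1, -1]'

```text
time: 20.45
tool_pos: [0.5338, -0.0608, 0.4298]
ee_rot: [-3.129, -0.0, 1.552]
wrist_force: [-8.0, -1.2, 0.4]
width: 0.0212
finger_force: 30.0
```

>>> play_rows --translation '[[0, 0, 0], [0, 0, 0], [0, 0, 0], [0, 0, 0], [0, 0, 0]]' --twist '[[0, 0, 0], [0, 0, 0], [0, 0, 0], [0, 0, 0], [0, 0, 0]]' --gripper '[-1, -1, -1, -1, -1]'

```text
time: 20.95
tool_pos: [0.5337, -0.0607, 0.4298]
ee_rot: [-3.129, -0.0, 1.552]
wrist_force: [-7.6, -1.6, -0.3]
width: 0.0212
finger_force: 30.0
```

```bash
python3 - <<'E'
from h import *
for i in range(3):
    obs(); im=robot.snapshot(['top','scene','scene'][i])
    for n in ['leg_pivot','leg_foot','rail_mid','pad_center']: 
        if i<2: print(n,[(round(d['score'],2),[round(v,3) for v in d['centre']]) for d in robot.spot_point(n,['top','scene'][i])[:3]])
obs()
cv2.imwrite('pics/crop9.png',cv2.resize(im[120:320,150:400,::-1],None,fx=3,fy=3,interpolation=cv2.INTER_CUBIC))
E
```

```text
20.95 [ 0.5337 -0.0607  0.4298] [-3.129 -0.     1.552] F [-7.6 -1.6 -0.3] w 0.0212 ff 29.9999937415123 q [-0.22  0.06  1.35 -0.    1.74 -0.2 ]
leg_pivot [(0.4, [0.631, 0.02, 0.132]), (0.29, [0.671, -0.407, 0.002])]
leg_foot [(0.6, [0.629, -0.003, 0.027])]
rail_mid []
pad_center [(0.95, [0.547, 0.14, 0.007]), (0.7, [0.339, -0.066, 0.013]), (0.64, [0.76, 0.043, 0.01])]
21.2 [ 0.5337 -0.0607  0.4298] [-3.129 -0.     1.552] F [-8.  -1.8  0.1] w 0.0213 ff 29.99999910593033 q [-0.22  0.06  1.35 -0.    1.74 -0.2 ]
leg_pivot [(0.74, [0.626, 0.025, 0.129])]
leg_foot [(0.61, [0.63, 0.003, 0.024])]
rail_mid [(0.67, [0.535, -0.061, 0.252])]
pad_center [(0.87, [0.764, 0.041, 0.009]), (0.7, [0.55, 0.144, 0.01]), (0.64, [0.629, 0.006, 0.009])]
21.45 [ 0.5337 -0.0608  0.4298] [-3.129 -0.     1.552] F [-8.2 -1.8  0.2] w 0.0211 ff 29.999976754188538 q [-0.22  0.06  1.35 -0.    1.74 -0.2 ]
21.5 [ 0.5337 -0.0608  0.4298] [-3.129 -0.     1.552] F [-7.7 -1.7  0.1] w 0.0211 ff 29.999913275241852 q [-0.22  0.06  1.35 -0.    1.74 -0.2 ]
```

View pics/crop9.png

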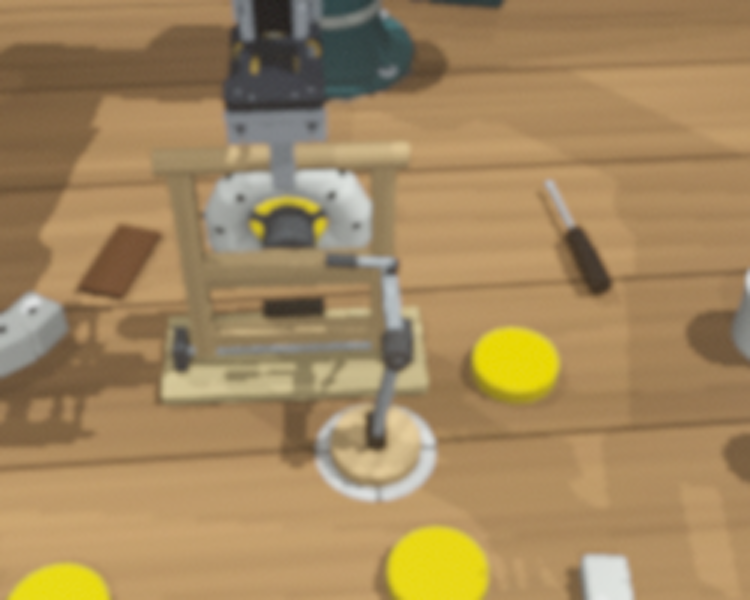

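The frame stands upright. The foot at crop (377,430) is on the pad, the pad is centred in the circle, and the arm holds the rail with a steady push of about 8 N. I'm handing it in.

```bash
python3 -c "
from bench import robot
print(robot.close_job())"
```

```text
the job is handed in; nothing more can be done
None
```

I handed the job in at about 21.5 s: the pad is within about 2 mm of the circle's centre, the leg is fully down, and the frame is held upright by its top rail with the foot pressed on the pad at about 8 N.

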